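Load the long slotted link in the drilling jig

TASK

Load the long slotted link in the drilling jig: take it from the rack, where it stands on edge, lay it flat on a clear spot of the bench and let go of it, then take it again flat and slide its slot fully home on the pin, under the pin's head, with its free end swung out well clear of the spring roller. Then swing its free end round the pin, past the roller, until it lies against the stop, and leave it there, flat on the plate; leave the other bars and everything else on the bench where they are.

Things in the scene. Friction and masses are not known exactly. Their poses are not given: they have to be found in the camera images.
- link_long: the link to load: flat bright steel bar 210 x 36 x 10 mm (about 0.24 kg), long axis x, width y, thickness z, origin at its centre (mid-thickness); its -x end has an open slot 16 mm wide and 30 mm deep with rounded fork tips, its +x end is the free end, its corners rounded to 8 mm radius. It is the same either face up. At the start it stands on its 10 mm edge in the rack, slot toward the robot's right, its top edge 40 mm above the bench
- link_slot (a point): point of the link, in its slot 6 mm from the slot's floor (81 mm from the link's centre), at mid-thickness: it lies on the pin's axis when the slot is fully home
- link_tip (a point): middle of the link's free end face, 105 mm from its centre
- link_short: a shorter link of the same section, 150 mm long, slotted too, on edge in the rack: not wanted. Axes as for the long one
- bar_plain: a plain bar 210 x 36 x 10 mm without slot, on edge in the rack: not wanted. Axes as for the long one
- rack: fixed stand, 136 (x) x 150 (y) mm: a base 4 mm thick with two rows of wooden blocks (tops at 26 mm, centred at y = -60 and +60 mm, 12 mm thick); three bars stand on edge in it along its y, at x = -50, 0 and 50 mm, in gaps 14 mm wide; which bar is in which gap varies. Between the rows of blocks (108 mm) the bars are free down to the base. Origin at the centre of its underside
- jig: fixed drilling jig: steel plate 230 (x) x 290 (y) mm, 12 mm thick, origin at the centre of its underside. It carries, in its frame, the pin at (60, -105) mm, the stop block, and the roller plunger in a housing 22 mm high at (39, 117) mm. A loaded link points along +y from the pin to its free end; it swings in about the pin from the -x (robot's) side: with the free end swung out by 45 degrees from +y toward -x the link is clear of the roller
- pin (a point): axis of the jig's fixed pin, 5 mm above the plate: 12 mm thick, with a head 22 mm across whose underside is 15 mm and whose top is 21 mm above the plate, so the link's slot (link 10 mm thick) must be slid under it from the side, lying on the plate
- stop (a point): middle of the stop's face, 5 mm above the plate; the face looks to the jig's -x, is 36 mm long, 24 mm high, and the long side of the loaded link lies against it, 135 mm from the pin
- roller_at (a point): axis of the brass roller (18 mm across, turning freely, top 11 mm above the plate) at rest. It is on a sprung slide: the link's free end pushes it back about 3 mm along the jig's +y while passing, which takes about 3 to 6 N at the link's end, then it springs out again behind the link's near edge and keeps the link at the stop
- detent (a joint): how far the roller is pushed back, m: 0 out, at most 0.008; light spring, about 2 to 6 N
- bearing_small: bystander: small ball bearing, 42 mm across, 13 high, lying on the near right corner of the jig plate; origin at the centre of its underside
- oil_bottle: bystander: orange oil bottle with black cap, 54 mm across, 134 high, standing right of the jig; origin at the centre of its underside
- filter_white: bystander: white and blue filter can, 67 mm across, 79 high, standing behind the jig; origin at the centre of its underside
- red_cap: bystander: round red pipe cap, 46 mm across, 26 high; origin at the centre of its underside
- valve_body: bystander: brass tee piece, 42 x 60 x 26 mm; origin at the centre of its underside
- tape_measure: bystander: yellow tape measure, 35 x 75 mm, 67 high; origin at the centre of its underside. This one, the red cap, the brass tee and the larger bearing stand round the rack and the open bench behind it, in places that change. A grey toolbox (front at about x = 0.74) and a tall drawer case (y over 0.37 where x is over 0.50) border that area (toolbox and case are fixed)
- bearing: bystander: ball bearing, 52 mm across, 15 high; origin at the centre of its underside

How it is judged (in metres and radians):
On the way, in this order (a step that is already met when the one before it is completed fails the run):
1. the long link lies flat, let go of, outside the rack (angle between the z axis of link_long and the z axis of jig, either way round below 0.12 rad and contact force between the fingers and link_long below 0.05 N and height (world z) of link_long below 0.025 m and horizontal distance between link_long and rack above 0.08 m), for 0.2 s.
2. the link's slot is home on the pin (within 8 mm), flat on the plate under the pin's head, its free end still swung out by at least 0.35 rad (angle between the z axis of link_long and the z axis of jig, either way round below 0.12 rad and horizontal distance between link_slot and pin below 0.008 m and angle between the x axis of link_long and the y axis of jig, either way round above 0.35 rad and z of link_long in the frame of jig between 0.013 and 0.021 m), for 0.2 s.
At the end, for the whole second after the job is handed in: The long link lies flat on the jig plate (within 0.12 rad, its centre 13 to 21 mm above the jig's underside), its slot home on the pin within 6 mm, its long axis within 0.05 rad of the jig's y axis, that is past the roller and against the stop, at rest and let go of (angle between the z axis of link_long and the z axis of jig, either way round below 0.12 rad and horizontal distance between link_slot and pin below 0.006 m and angle between the x axis of link_long and the y axis of jig, either way round below 0.05 rad and y of link_tip in the frame of jig above 0.05 m and z of link_long in the frame of jig between 0.013 and 0.021 m and linear speed of link_long below 0.02 m/s and angular speed of link_long below 0.1 rad/s and contact force between the fingers and link_long below 0.05 N); the robot touches nothing.
It fails at once if another bar is moved by more than 30 mm (distance of any of link_short, bar_plain from where it was at the start of the episode above 0.03 m).
It fails at once if a bystander is moved by more than 30 mm (distance of any of bearing_small, oil_bottle, filter_white, red_cap, valve_body, tape_measure, bearing from where it was at the start of the episode above 0.03 m).
It also fails if it takes over 72 s, if anything falls off the work surface, if the arm or the gripper's body presses on something with over 40 N, if the wrist force passes 120 N, or if a joint passes its speed limit or range.

ROBOT

A 6-joint arm with a two-finger parallel gripper is mounted at the origin on a cart in front of the work surface, level with it; the furniture and walls round the work are solid. World frame = base frame: x ahead of the robot, y to its left, z up, the work surface at z = 0. Lengths are in mm, angles in rad, forces in N, time in s.
With the tool pointing down it reaches from about 275 to 750 mm from the base axis. Payload 10.2 kg.
Tool frame: the origin (TCP) lies midway between the tips of the shut fingers; the grasp point (between the pads) lies 19 mm behind it (ctrl.grasp_offset is the distance from the TCP to the grasp point, in mm); z points along the fingers, y is the line along which they close (so a half turn about z gives the same grasp; the last joint's range is limited). The gripper opens to 85 mm and grips with 20 to 120 N. Pads are 22 mm wide; open, the fingers measure 114 mm over their backs; the gripper's body (76 mm by 85 mm) begins 54 mm behind the grasp point. The pads swing forward as they close: fully open they stand 13 mm farther back than shut.
Start: joints at [-1.49, 0.313, 1.498, -0, 1.331, -0.223], TCP at [157.04, -500.968, 196.394] pointing down, gripper open.
Joint ranges: [-2.94, 2.94], [-0.97, 2.17], [0.19, 2.56], [-1.23, 4.37], [0.02, 3.11], [-2.88, 2.88]. Speed limits (rad/s): [2.39, 2.39, 3.01, 3.14, 3.14, 3.14].

INTERFACE

Orientations are given as a unit quaternion [w, x, y, z].
In Python, from rig import ctrl, viewer, models gives the robot as it stands. The module is installed in compiled form; this text tells all that it offers.
- The arm moves only by the shell command python3 -m pendant 'ROWS' [OPENING] [FORCE]. ROWS is text: rows parted by semicolons, each of 4 numbers parted by spaces: the shift along the tool's x, y, z in m, then the turn about the tool's z in rad. In form: x y z yaw; .... A call has 1 to 10 rows; each row shifts and turns the commanded pose from where the row before left it, along the tool's axes as they then stand; what a row does not reach is not made up. A row lasts 1/8 s, in which the tool goes at most 62.5 mm and 10.7 degrees, less where a joint would pass 70% of its speed; a pose out of reach is approached as far as the arm can. A call is refused whole if a number of a shift passes 0.0625 or a number of a turn 0.188, either way. A call with a gripper value outside its range is refused whole. OPENING is the opening, from 0 (shut) to 1 (fully open), set as the call begins (- or left out, the last holds). The fingers move at their own pace and stop on an object; FORCE is the grip in N (left out, the last holds). Time passes only in rows, so rows that do not move let the fingers close. It gives the time, the measured TCP pose, the force, the opening and the grip force at its end, in the units of the state.
- ctrl.sense(): the state, without advancing time (a new reading comes with each control period).
- viewer.capture(name): name is "side" or "top"; returns a dict with "color" (384x512x3 uint8, red, green, blue), "vertical_fov" (degrees; the focal length in pixels is half the picture's height over the tangent of half this angle, whatever the lens; pixels are square), "cx", "cy" (the principal point, pixels), "pose" (4x4, takes a point from camera to world coordinates). Camera axes: x right, y down, z forward; pixel columns grow to the right and rows downward; lengths in mm; the calibration is good to about 2 mm. A picture is of the moment at which its call begins. There is no depth.
- ctrl.finish_job(): hands the job in; it is judged then, once.
Trained networks look in the newest picture that a camera, given by its name, has taken for a name from the list of things; names that differ only in an ending like _2 or _b are one class to them, and where a whole thing is asked for, a point or a joint stands for the part that bears it (a point fixed in the world has none). Each returns a list of dicts, best first, with "p" (0 to 1); they miss things now and then, are a little off and sometimes report something else, mostly with a low value. They report only what shows in the picture. A call takes as long as a camera call.
- models.boxes_of(camera, query): "at" ([x, y, z] in mm, in world coordinates, good to about 4 mm: the middle of the surface that is visible of it).
The state is a dict: "time_s": time; "joints": joint angles; "dq": joint speeds; "tau": joint torques, N m; "eef_pos": TCP position; "ee_rot": TCP orientation; "force": force on the tool from outside, world axes, zero at the start; "wrist_torque": the same for the moment, N m; "grip_width": opening from 0.0 (shut) to 1.0 (fully open); "grip_force": force on a finger pad.
Only numpy, scipy, OpenCV 4.12 (cv2) and the standard library are available. Lean on these libraries where they do the work, as an engineer would, in place of code of your own. Each camera call takes 0.05 s, during which the arm holds its last target. There are 200 camera calls.

## Working session

There is one attempt and no reset: what is moved stays moved. The work goes in short steps, Python scripts to look and compute and a shell command to move; the robot and the scene stay as the last step left them, time stands still between calls to the robot, and variables do not carry over. Pictures are saved under pics/ and viewed, at most 10 in all, crops included, and the job is handed in when it is done.

```bash
mkdir -p pics; cat > h.py <<'E'
import numpy as np, cv2
from rig import ctrl, viewer, models
def cam(n, f=None):
    c=viewer.capture(n)
    if f: cv2.imwrite('pics/'+f, c['color'][:,:,::-1])
    return c
def K(c): return 192/np.tan(np.radians(c['vertical_fov'])/2)
def proj(c,p):
    P=np.array(c['pose']); q=P[:3,:3].T@(np.array(p,float)-P[:3,3]); f=K(c)
    return [round(c['cx']+f*q[0]/q[2],1), round(c['cy']+f*q[1]/q[2],1)]
def ray(c,u,v,z):
    P=np.array(c['pose']); d=P[:3,:3]@np.array([(u-c['cx'])/K(c),(v-c['cy'])/K(c),1]); o=P[:3,3]
    return np.round(o+d*(z-o[2])/d[2],1)
E
python3 - <<'E'
from h import *
for n in('side','top'):
    c=cam(n,n+'0.png'); print(n,c['vertical_fov'],c['cx'],c['cy'],np.round(c['pose'],3).tolist())
    for q in['link_long','link_short','bar_plain','rack','jig','pin','stop','roller_at','bearing_small','oil_bottle','filter_white','red_cap','valve_body','tape_measure','bearing']:
        print(q,[(np.round(d['at']).tolist(),round(d['p'],2)) for d in models.boxes_of(n,q)[:3]])
s=ctrl.sense();print(s,ctrl.grasp_offset)
E
```

```text
side 51.90783101479154 256.0650128339041 198.2173583302009 [[-0.965, -0.172, 0.199, 295.926], [-0.263, 0.63, -0.731, 918.584], [0.0, -0.757, -0.653, 888.247], [0.0, 0.0, 0.0, 1.0]]
link_long [([462.0, 295.0, 43.0], 0.77)]
link_short [([518.0, 257.0, 41.0], 0.44)]
bar_plain [([415.0, 278.0, 41.0], 0.78)]
rack [([457.0, 262.0, 5.0], 0.84)]
jig [([522.0, -121.0, 12.0], 0.92)]
pin [([519.0, -124.0, 12.0], 0.93)]
stop [([518.0, -122.0, 11.0], 0.9)]
roller_at [([521.0, -122.0, 11.0], 0.94)]
bearing_small [([441.0, -252.0, 24.0], 0.55), ([517.0, 257.0, 42.0], 0.28)]
oil_bottle [([484.0, -337.0, 75.0], 0.64)]
filter_white [([687.0, -136.0, 54.0], 0.58)]
red_cap [([686.0, -132.0, 58.0], 0.36)]
valve_body [([389.0, 53.0, 21.0], 0.44)]
tape_measure []
bearing []
top 56.05523955408612 248.3150895167799 189.6112880750429 [[0.023, -0.983, 0.183, 368.157], [-0.999, -0.019, 0.027, -44.019], [-0.023, -0.183, -0.983, 1062.682], [0.0, 0.0, 0.0, 1.0]]
link_long [([467.0, 266.0, 37.0], 0.67), ([447.0, -258.0, 26.0], 0.63)]
link_short [([516.0, 263.0, 41.0], 0.65)]
bar_plain [([419.0, 254.0, 45.0], 0.89),
[... 667 characters left out ...]
-1.49039826e+00,  3.12869463e-01,  1.49767550e+00,  1.43178434e-05,
        1.33098708e+00, -2.23425413e-01]), 'dq': array([ 6.63035384e-05, -3.05541902e-04, -4.46968195e-04,  9.40446233e-04,
        1.17932809e-03,  1.39271035e-03]), 'tau': array([ 4.18991956e-03, -4.12166834e+01, -2.59890354e+01,  1.80657759e-05,
        5.67459265e-04, -8.17570822e-06]), 'eef_pos': array([ 157.04593252, -500.9820252 ,  196.41904493]), 'ee_rot': array([3.07259685e-05, 9.88483841e-01, 1.51326451e-01, 4.77084845e-06]), 'force': array([ 0.07025586,  0.36517611, -0.06375329]), 'wrist_torque': array([-0.03265833, -0.05382793,  0.02942568]), 'grip_force': 0.0, 'grip_width': 0.9999606539345107} 18.700000000000003
```

```bash
python3 - <<'E'
import cv2
for n in('top','side'):
    cv2.imwrite(f'pics/{n}0b.png',cv2.resize(cv2.imread(f'pics/{n}0.png'),(800,600),interpolation=cv2.INTER_CUBIC))
E
```

```text
(no output)
```

View pics/top0b.png

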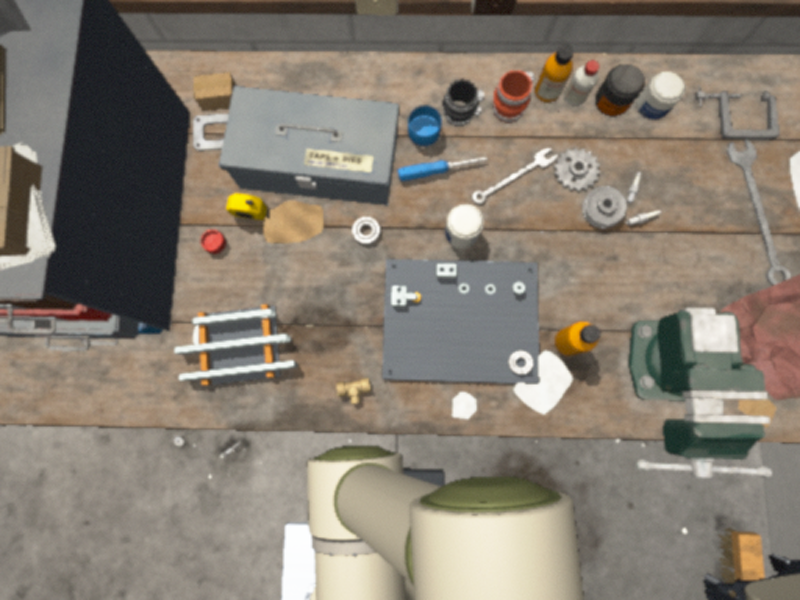

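View pics/side0b.png

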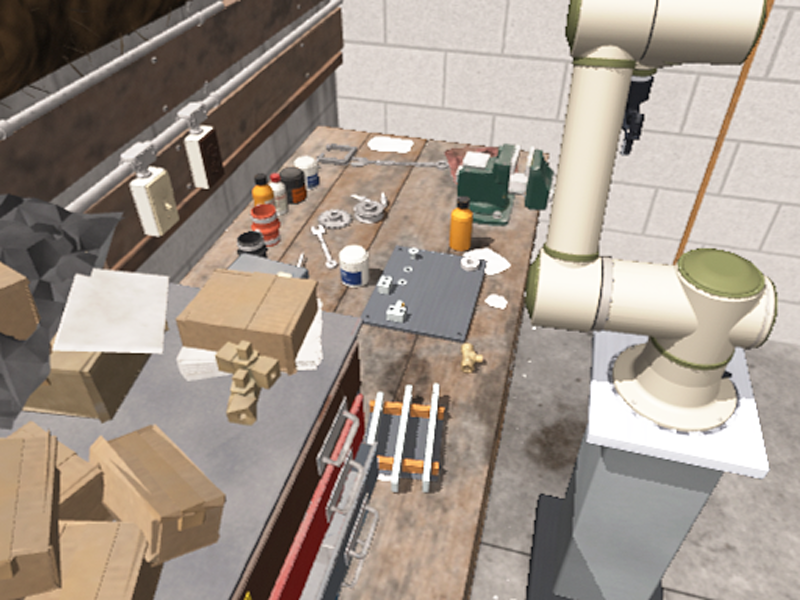

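```bash
python3 - <<'E'
import cv2,numpy as np
t=cv2.imread('pics/top0.png')[190:255,108:192]; s=cv2.imread('pics/side0.png')[240:320,230:290]
a=cv2.resize(t,None,fx=5,fy=5,interpolation=cv2.INTER_CUBIC); b=cv2.resize(s,None,fx=5,fy=5,interpolation=cv2.INTER_CUBIC)
o=np.zeros((400,a.shape[1]+b.shape[1],3),np.uint8); o[:a.shape[0],:a.shape[1]]=a;o[:b.shape[0],a.shape[1]:]=b
cv2.imwrite('pics/z1.png',o)
j=cv2.resize(cv2.imread('pics/top0.png')[160:250,240:352],None,fx=6,fy=6,interpolation=cv2.INTER_CUBIC);cv2.imwrite('pics/z2.png',j);print(j.shape)
E
```

```text
(540, 672, 3)
```

View pics/z1.png

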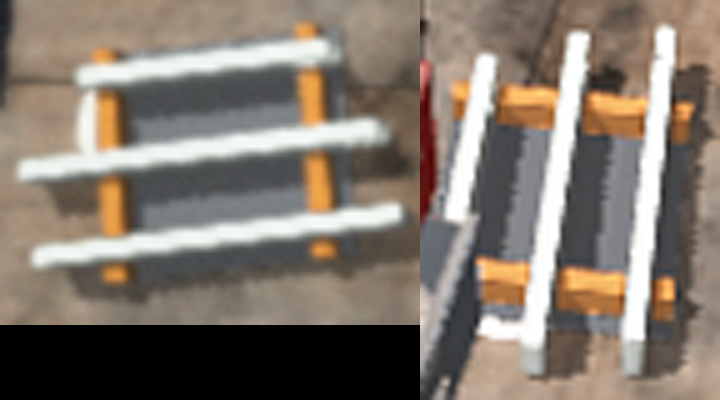

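View pics/z2.png

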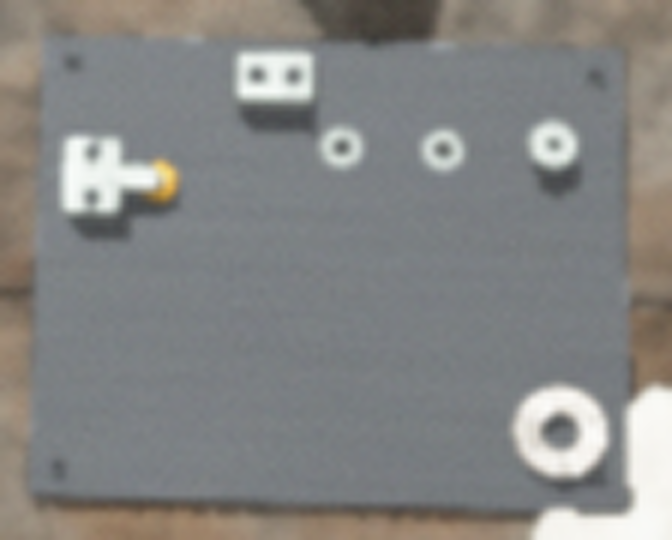

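```bash
python3 - <<'E'
import cv2,numpy as np
t=cv2.imread('pics/top0.png',0)
print(t[208:226,170:194]);print()
print(t[225:242,170:194])
s=cv2.imread('pics/side0.png',0)
print();print(s[242:262,253:284])
E
```

```text
[[175 160 103  68  76  81  87  75  72  74  80  94  97  87  81  77  81  90
   90  89  85  85  82  83]
 [173 158 102  67  78  94 106  87  82  77  77  92  93  83  76  76  85  87
   91  96  96  95  95  91]
 [171 155 104  68  77  98 112  93  95  85  86  84  80  80  81  82  88  89
   90  94  96  96  97  95]
 [174 159 109  75  76  96 109  94  98  93  86  78  77  81  90  93  96  94
   91  88  92  96  96  97]
 [173 160 117  76  76  94 108  91  97 100  95  89  88  89  93  99  98  98
   95  92  92  95  97  98]
 [176 166 131  91  89 109 127 118 127 141 147 147 138 121 108 106 107 103
   98  93  94  93  93  99]
 [187 191 182 156 156 172 190 189 200 216 226 226 211 168 128 121 118 106
   98  96  95  93  93  97]
 [215 230 237 233 232 234 236 237 237 240 242 242 231 192 158 138 117 104
   98  95  96  99  96  96]
 [241 243 245 245 244 244 244 243 242 242 240 239 230 196 172 146 107  93
   96  99 100 103 100  97]
 [244 243 241 239 237 237 236 234 228 220 212 214 208 182 174 145  95  86
   96 101 102 105 102 101]
 [230 222 206 195 192 184 185 198 193 171 167 176 161 142 135 109  76  78
   94 101 106 10
[... 4319 characters left out ...]
  117 147 141 141 133 229 254 254 240  96  77  78  79]
 [145 141 124 109 109 230 255 254 245 138  79  48  48  45  46  48  53  97
  141 146 145 152 140 229 254 255 242  83  76  79  75]
 [209 214 201 184 170 231 254 254 244 120  92 109 125  99  97  83  71 116
  149 135 138 154 164 237 254 255 247  79  81  80  76]
 [196 196 195 201 200 237 253 255 244  97 113 180 205 183 182 165 144 161
  168 141 156 182 178 236 253 255 242  59  73  66  67]
 [178 180 183 183 223 250 253 255 245  94 104 160 199 196 197 199 199 199
  199 197 206 212 208 237 252 255 243  52  89 111 112]
 [114 125 144 148 220 252 253 252 209 100 110 144 185 186 189 192 197 198
  199 198 195 187 210 246 252 255 245  70 143 185 185]]
```

```bash
cat >> h.py <<'E'
def pose():
    s=ctrl.sense(); w,x,y,z=s['ee_rot']; from scipy.spatial.transform import Rotation as R
    r=R.from_quat([x,y,z,w]).as_matrix(); return s,r
def go(target,head=None):
    """shift in tool axes to world target, heading of tool y (deg)"""
    s,r=pose(); d=r.T@(np.array(target)-s['eef_pos']); h=np.degrees(np.arctan2(r[1,1],r[0,1]))
    print('t',round(s['time_s'],2),'tcp',np.round(s['eef_pos'],1),'ytool head',round(h,1),'q',np.round(s['joints'],2),'F',np.round(s['force'],1),'w',round(s['grip_width'],3),'g',round(s['grip_force'],1))
    print('tool shift mm',np.round(d,1), 'yaw', None if head is None else round(-np.radians((head-h+180)%360-180),3))
E
python3 - <<'E'
from h import *
c=cam('top')
z2=lambda u,v:(240+(u+.5)/6-.5,160+(v+.5)/6-.5)
z1=lambda u,v:(108+(u+.5)/5-.5,190+(v+.5)/5-.5)
for n,u,v,z in[('pinhead',553,145,33),('stoptop',275,77,36),('roller',165,182,23),('hous',92,175,34),('h1',72,63,12),('h2',596,76,12),('h3',58,469,12),('c1',45,36,12),('c2',628,46,12),('c3',32,492,12),('bear',560,432,25),('stud1',343,148,12),('stud2',443,150,12)]:
    print(n,ray(c,*z2(u,v),z))
for n,u,v,z in[('midL',18,172,40),('midR',388,130,40),('nearL',32,257,40),('nearR',403,212,40),('farL',78,76,40),('farR',335,46,40)]:
    print(n,ray(c,*z1(u,v),z))
go([0,0,0])
E
```

```text
pinhead [ 581.7 -257.4   33. ]
stoptop [ 612.3 -123.1   36. ]
roller [561.9 -70.7  23. ]
hous [562.6 -35.1  34. ]
h1 [623.4 -23.9  12. ]
h2 [ 621.4 -283.7   12. ]
h3 [422.2 -21.4  12. ]
c1 [637.1 -10.1  12. ]
c2 [ 636.9 -299.8   12. ]
c3 [411.   -9.2  12. ]
bear [ 444.3 -259.8   25. ]
stud1 [ 582.6 -158.6   12. ]
stud2 [ 582.5 -207.8   12. ]
midL [451.2 373.6  40. ]
midR [479.6 162.5  40. ]
nearL [403.3 361.1  40. ]
nearR [433.2 151.3  40. ]
farL [507.2 343.9  40. ]
farR [527.6 195.9  40. ]
t 1.65 tcp [ 157.1 -501.   196.4] ytool head -72.6 q [-1.49  0.31  1.5   0.    1.33 -0.22] F [-0.9  0.3 -0.7] w 1.0 g 0.0
tool shift mm [   0.  -525.   196.4] yaw None
```

```bash
cat >> h.py <<'E'
def plan(wps, step=58, turn=0.18, start=None):
    s,r=pose(); p=np.array(s['eef_pos']); h=np.degrees(np.arctan2(r[1,1],r[0,1])); out=[]
    print('t',round(s['time_s'],2),'tcp',np.round(p,1),'head',round(h,1),'F',np.round(s['force'],1),'w',round(s['grip_width'],3),'g',round(s['grip_force'],1))
    for x,y,z,hd in wps:
        q=np.array([x,y,z]); dh=(hd-h+180)%360-180
        n=int(max(1,np.ceil(np.linalg.norm(q-p)/step),np.ceil(abs(np.radians(dh))/turn)))
        for i in range(n):
            a=np.radians(h+dh*i/n); d=(q-p)/n
            yt=np.array([np.cos(a),np.sin(a)]); xt=np.array([-np.sin(a),np.cos(a)])
            out.append('%.4f %.4f %.4f %.3f'%(xt@d[:2]/1e3,yt@d[:2]/1e3,-d[2]/1e3,-np.radians(dh/n)))
        p,h=q,hd
    for i in range(0,len(out),10): print('; '.join(out[i:i+10]))
E
python3 - <<'E'
from h import *
plan([(400,-150,180,-30),(465.4,268,110,7.8)])
E
```

```text
t 1.65 tcp [ 157.1 -501.   196.4] head -72.6 F [-0.9  0.3 -0.7] w 1.0 g 0.0
0.0421 -0.0328 0.0020 -0.093; 0.0450 -0.0287 0.0020 -0.093; 0.0474 -0.0244 0.0020 -0.093; 0.0495 -0.0199 0.0020 -0.093; 0.0511 -0.0152 0.0020 -0.093; 0.0523 -0.0104 0.0020 -0.093; 0.0531 -0.0055 0.0020 -0.093; 0.0534 -0.0006 0.0020 -0.093; 0.0493 -0.0190 0.0088 -0.082; 0.0507 -0.0149 0.0088 -0.082
0.0518 -0.0107 0.0088 -0.082; 0.0525 -0.0064 0.0088 -0.082; 0.0528 -0.0020 0.0088 -0.082; 0.0528 0.0023 0.0088 -0.082; 0.0525 0.0067 0.0088 -0.082; 0.0517 0.0110 0.0088 -0.082
```

```bash
python3 -m pendant '0.042 -0.033 0.002 -0.093; 0.045 -0.029 0.002 -0.093; 0.047 -0.024 0.002 -0.093; 0.0495 -0.02 0.002 -0.093; 0.051 -0.015 0.002 -0.093; 0.052 -0.0105 0.002 -0.093; 0.053 -0.0055 0.002 -0.093; 0.053 -0.0005 0.002 -0.093; 0.049 -0.019 0.009 -0.082; 0.051 -0.015 0.009 -0.082' 0.4 60
python3 -m pendant '0.052 -0.0105 0.009 -0.082; 0.0525 -0.0065 0.009 -0.082; 0.053 -0.002 0.009 -0.082; 0.053 0.0025 0.009 -0.082; 0.0525 0.0065 0.009 -0.082; 0.052 0.011 0.009 -0.082; 0 0 0 0; 0 0 0 0'
python3 - <<'E'
from h import *
plan([(465.4,268,110,7.8)])
c=cam('top'); a=c['color'][185:260,100:200,::-1]
b=cam('side')['color'][210:320,220:300,::-1]
o=np.zeros((330,740,3),np.uint8); a=cv2.resize(a,(500,330)) if 0 else cv2.resize(a,(440,330),interpolation=2); b=cv2.resize(b,(240,330),interpolation=2)
o[:,:440]=a;o[:,440:680]=b;cv2.imwrite('pics/r1.png',o)
E
```

```text
time_s: 2.9
eef_pos: [415.5, -44.8, 162.3]
ee_rot: [0.0, 0.821, 0.571, 0.0]
force: [0.7, -0.2, -0.2]
grip_width: 0.398
grip_force: 0.0
time_s: 3.9
eef_pos: [465.0, 267.3, 108.4]
ee_rot: [0.0, 0.659, 0.752, -0.0]
force: [0.4, -0.6, 0.7]
grip_width: 0.399
grip_force: 0.0
t 3.9 tcp [465.  267.3 108.4] head 7.6 F [ 0.4 -0.6  0.7] w 0.399 g 0.0
0.0006 0.0005 -0.0016 -0.004
```

View pics/r1.png

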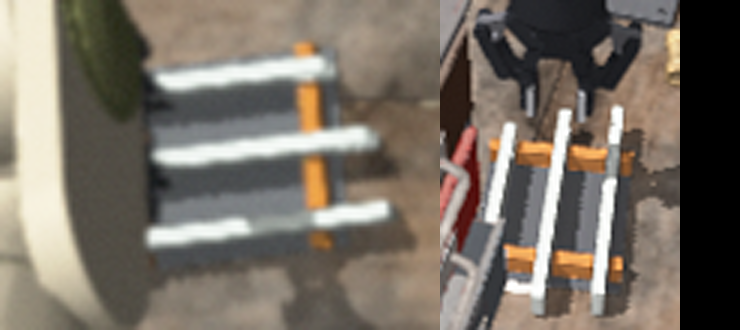

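The picture shows the two finger tips at about (530,100) and (583,100), straddling the middle bar, whose end is at (565,115). Descending and gripping now.

```bash
python3 -m pendant '0 0 0.045 0; 0 0 0.035 0; 0 0 0.014 0; 0 0 0 0'
python3 -m pendant '0 0 0 0; 0 0 0 0; 0 0 0 0; 0 0 0 0; 0 0 0 0' 0 60
python3 -m pendant '0 0 -0.03 0; 0 0 -0.045 0; 0 0 -0.02 0;0 0 0 0'
python3 - <<'E'
from h import *
plan([(600,130,110,7.8),(600,130,13,7.8)])
c=cam('side'); 
for q in['link_long','bar_plain','link_short']: print(q,[(np.round(d['at']).tolist(),round(d['p'],2)) for d in models.boxes_of('side',q)[:3]])
E
```

```text
time_s: 4.5
eef_pos: [465.3, 267.3, 14.6]
ee_rot: [-0.0, 0.659, 0.752, -0.0]
force: [0.5, -0.3, 0.4]
grip_width: 0.399
grip_force: 0.0
time_s: 5.12
eef_pos: [465.1, 267.8, 14.5]
ee_rot: [0.0, 0.659, 0.753, 0.0]
force: [0.8, 0.4, 0.4]
grip_width: -0.0
grip_force: 0.0
time_s: 5.62
eef_pos: [465.7, 268.0, 110.5]
ee_rot: [0.001, 0.659, 0.753, 0.001]
force: [-0.4, -1.0, -0.8]
grip_width: 0.001
grip_force: 0.0
t 5.62 tcp [465.7 268.  110.5] head 7.6 F [-0.4 -1.  -0.8] w 0.001 g 0.0
-0.0386 0.0287 0.0001 -0.001; -0.0387 0.0287 0.0001 -0.001; -0.0387 0.0286 0.0001 -0.001; -0.0387 0.0286 0.0001 -0.001; 0.0000 0.0000 0.0485 -0.000; 0.0000 0.0000 0.0485 -0.000
link_long [([458.0, 294.0, 45.0], 0.65)]
bar_plain [([418.0, 276.0, 40.0], 0.76)]
link_short [([515.0, 259.0, 36.0], 0.72)]
```

```bash
python3 - <<'E'
from h import *
c=cam('side','s2.png');t=cam('top','t2.png')
for n,p in(('tcp',[465.7,268,110.5]),('barL',[451,373.6,40]),('barR',[479.6,162.5,40])): print(n,proj(c,p),proj(t,p))
a=c['color'][150:330,200:340,::-1]; b=t['color'][150:260,60:220,::-1]
o=np.zeros((540,800,3),np.uint8);o[:,:420]=cv2.resize(a,(420,540),interpolation=2);o[:262,420:]=cv2.resize(b,(380,262),interpolation=2)
cv2.imwrite('pics/r2.png',o)
E
```

```text
tcp [np.float64(258.8), np.float64(256.4)] [np.float64(140.4), np.float64(217.0)]
barL [np.float64(253.5), np.float64(307.6)] [np.float64(111.2), np.float64(224.1)]
barR [np.float64(263.5), np.float64(244.7)] [np.float64(185.2), np.float64(215.6)]
```

View pics/r2.png

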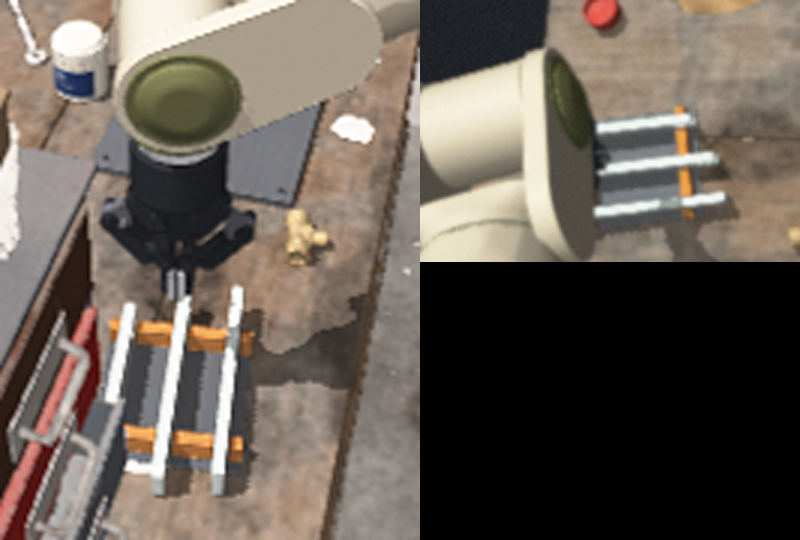

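```bash
python3 -m pendant '0 0 0.03 0; 0 0 0.045 0; 0 0 0.02 0; 0 0 0 0; 0 0 0 0' 0.5 60
python3 - <<'E'
from h import *
c=cam('side','s3.png');t=cam('top','t3.png')
s,r=pose(); p=s['eef_pos'];print(p,s['grip_width'],s['force'],proj(c,p),proj(c,p+r[:,1]*21),proj(c,p-r[:,1]*21),proj(c,[465.4,268,40]),proj(c,[480,162,40]))
a=c['color'][200:320,220:310,::-1]; b=t['color'][180:260,100:200,::-1]
o=np.zeros((600,800,3),np.uint8);o[:,:450]=cv2.resize(a,(450,600),interpolation=2);o[:280,450:]=cv2.resize(b,(350,280),interpolation=2)
cv2.imwrite('pics/r3.png',o)
E
```

```text
time_s: 6.55
eef_pos: [465.5, 267.9, 15.2]
ee_rot: [0.0, 0.659, 0.753, 0.0]
force: [0.0, -0.1, -0.0]
grip_width: 0.499
grip_force: 0.0
[465.68912287 267.98843207  15.44496178] 0.49319852578262124 [ 0.10749038 -0.3415007  -0.19942906] [np.float64(258.7), np.float64(279.4)] [np.float64(251.1), np.float64(278.6)] [np.float64(266.3), np.float64(280.2)] [np.float64(258.8), np.float64(273.7)] [np.float64(263.4), np.float64(244.5)]
```

View pics/r3.png

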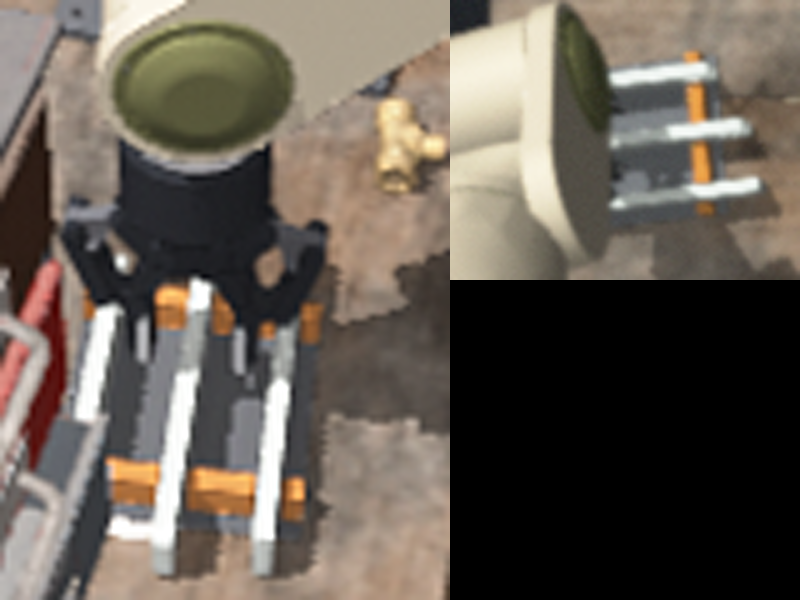

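The picture shows the fingers at (143,340) and (240,355), on both sides of the middle bar at (190,350). Closing again, this time in small steps.

```bash
for o in 0.3 0.2 0.1 0.05; do python3 -m pendant '0 0 0 0; 0 0 0 0' $o 60 | egrep 'pos|grip|^force'; done
python3 - <<'E'
from h import *
c=cam('side','s4.png');t=cam('top','t4.png')
a=c['color'][200:320,220:310,::-1]; b=t['color'][180:260,100:200,::-1]
o=np.zeros((600,800,3),np.uint8);o[:,:450]=cv2.resize(a,(450,600),interpolation=2);o[:280,450:]=cv2.resize(b,(350,280),interpolation=2)
cv2.imwrite('pics/r4.png',o)
E
```

```text
eef_pos: [465.2, 267.8, 14.8]
force: [-0.6, -0.1, 0.1]
grip_width: 0.301
grip_force: 0.0
eef_pos: [465.1, 267.8, 14.4]
force: [-0.7, 0.1, 0.1]
grip_width: 0.198
grip_force: 0.0
eef_pos: [465.1, 267.8, 14.4]
force: [0.0, -0.4, -0.8]
grip_width: 0.097
grip_force: 0.0
eef_pos: [465.1, 267.8, 14.4]
force: [0.8, 0.3, 0.4]
grip_width: 0.049
grip_force: 0.0
```

View pics/r4.png

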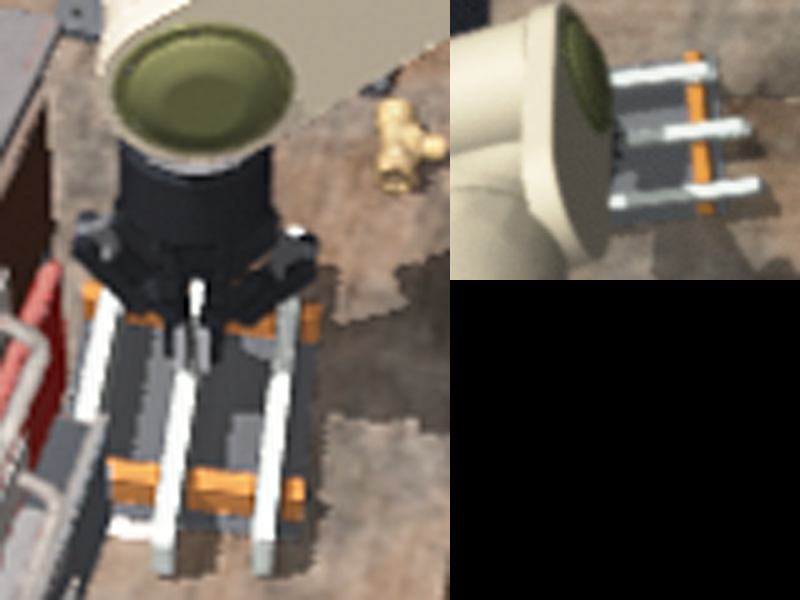

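The fingers have closed above the bar: their tips at (190,370) lie where a point at z≈40 should appear. So the real tips sit about 25 mm higher than the reported TCP. I'll measure this by touching the bar's top edge.

```bash
for i in 1; do python3 -m pendant '0 0 0.002 0; 0 0 0 0' 0.03|egrep 'pos|^force'; python3 -m pendant '0 0 0.002 0; 0 0 0 0'|egrep 'pos|^force';python3 -m pendant '0 0 0.002 0; 0 0 0 0'|egrep 'pos|^force'; done
```

```text
eef_pos: [464.9, 267.7, 12.2]
force: [0.3, 0.0, -0.4]
eef_pos: [465.0, 267.7, 10.2]
force: [1.0, -0.1, -0.9]
eef_pos: [465.0, 267.7, 8.2]
force: [-0.7, -0.7, 0.1]
```

```bash
python3 -m pendant '0 0 0.002 0; 0 0 0 0' |egrep 'pos|^force'; python3 -m pendant '0 0 0.002 0; 0 0 0 0'|egrep 'pos|^force'
python3 - <<'E'
from h import *
c=cam('side','s5.png');t=cam('top','t5.png')
a=c['color'][200:320,220:310,::-1]; b=t['color'][180:260,100:200,::-1]
o=np.zeros((600,800,3),np.uint8);o[:,:450]=cv2.resize(a,(450,600),interpolation=2);o[:280,450:]=cv2.resize(b,(350,280),interpolation=2)
cv2.imwrite('pics/r5.png',o)
a=cv2.cvtColor(c['color'],cv2.COLOR_RGB2GRAY); b=cv2.imread('pics/s4.png',0)
print(a[262:284,250:270]);
E
```

```text
eef_pos: [465.0, 267.7, 6.2]
force: [0.1, 0.1, -0.3]
eef_pos: [465.8, 267.9, 5.3]
force: [-0.5, -0.5, 8.2]
[[ 36  40  34  34  39  40  26  13 149 176  23  33  38  36  33  34  34  34
   32  29]
 [ 32  38  40  35  31  32  28  20  99 116  21  29  33  33  34  34  33  33
   30  32]
 [ 49  44  37  36  34  34  29  22  64  74  30  34  35  32  32  31  30  29
   30  31]
 [ 86  80  43  41  43  35  29  24  55  66  35  40  39  34  31  29  28  33
   34  32]
 [ 97 115  78  48  47  48  65  52  22  32  37  42  41  35  38  44  43  39
   38  33]
 [ 76 111 108  45  41  88 125  95  36  89  92  46  38  34  52  74  68  54
   59  77]
 [102 138 105  39  63 135 146  73  43 152 172  66  31  30  52  72  72  70
  105 138]
 [103 137 107  39  70 152 157  60  32 134 169  91  27  29  51  71  70  79
  113 136]
 [100 137 110  49  72 151 159  71  31 133 166  92  27  32  52  71  69  96
  122 126]
 [111 136 111  50  74 152 160  74  37 133 167  92  29  34  59  74  70  69
   66  93]
 [137 132 109  46  67 148 159  80  48 133 166  92  28  40  62  72  73  70
   68  69]
 [135 132 119  81  88 155 157  80  60 135 165  89  23  45 
[... 177 characters left out ...]
  71  69
   71  72]
 [132 130 131 129 153 209 215 191 164 123 139 102  66  70  70  70  71  70
   70  71]
 [130 130 131 127 180 246 255 255 242  84  70  65  67  71  70  70  73  71
   70  69]
 [131 130 131 127 199 250 252 255 243  79  69  68  69  70  71  71  71  70
   70  69]
 [131 132 129 124 208 251 250 255 244  79  70  69  69  70  71  71  71  69
   69  68]
 [132 132 130 127 232 255 250 248 200  80  68  69  69  72  70  71  71  70
   69  68]
 [132 132 130 138 231 253 251 247 180  79  67  68  69  70  70  72  70  69
   70  68]
 [131 131 128 151 236 252 252 241 127  77  66  69  71  71  71  71  69  68
   68  64]
 [132 131 127 177 243 251 252 240 110  77  68  68  70  71  70  69  77  89
   89  87]]
```

Contact comes at a reading of 5.5 mm where the bar's top is at 40 mm. From here on I take the real tip height as the reading plus about 34.5 mm.

```bash
python3 -m pendant '0 0 -0.012 0; 0 0.003 0 0; 0 0 0 0' 0.4 60|egrep 'pos|^force|width'
python3 -m pendant '0 0 0.015 0; 0 0 0.015 0; 0 0 0.01 0;0 0 0 0'|egrep 'pos|^force|width'
python3 -m pendant '0 0 0 0; 0 0 0 0; 0 0 0 0; 0 0 0 0' 0 60|egrep 'pos|^force|grip'
python3 - <<'E'
from h import *
plan([])
E
```

```text
eef_pos: [468.2, 268.2, 16.4]
force: [-0.0, 0.5, 0.3]
grip_width: 0.401
eef_pos: [467.4, 268.0, -24.7]
force: [0.6, 0.2, 0.3]
grip_width: 0.397
eef_pos: [468.4, 268.3, -23.1]
force: [-0.5, -1.0, 4.3]
grip_width: 0.101
grip_force: 59.3
t 10.47 tcp [468.4 268.3 -23.1] head 7.6 F [-0.5 -1.   4.3] w 0.101 g 59.3
```

```bash
python3 -m pendant '0 0 -0.03 0; 0 0 -0.05 0; 0 0 -0.02 0;0 0 0 0'|egrep 'pos|^force|grip'
python3 - <<'E'
from h import *
plan([(600,130,78,7.7),(600,130,-15,7.7)])
E
```

```text
eef_pos: [468.4, 268.3, 77.2]
force: [-0.2, -0.9, -2.7]
grip_width: 0.107
grip_force: 59.0
t 10.97 tcp [468.4 268.3  77.2] head 7.6 F [-0.2 -0.9 -2.7] w 0.107 g 59.0
-0.0386 0.0280 -0.0002 -0.000; -0.0386 0.0280 -0.0002 -0.000; -0.0387 0.0280 -0.0002 -0.000; -0.0387 0.0280 -0.0002 -0.000; 0.0000 0.0000 0.0465 -0.000; 0.0000 0.0000 0.0465 -0.000
```

Held (weight 2.6 N matches 0.24 kg).

```bash
python3 -m pendant '-0.038 0.028 0 0; -0.039 0.028 0 0; -0.039 0.028 0 0; -0.039 0.028 0 0; 0 0 0.045 0; 0 0 0.045 0; 0 0 0.006 0; 0 0 0 0'|egrep 'pos|^force|grip'
python3 -m pendant '0 0 0.003 0; 0 0 0 0'|egrep 'pos|^force'
python3 -m pendant '0 0 0.002 0; 0 0 0 0'|egrep 'pos|^force'
```

```text
eef_pos: [599.7, 129.5, -19.3]
force: [0.3, -0.7, -1.8]
grip_width: 0.105
grip_force: 58.8
eef_pos: [600.1, 129.5, -21.6]
force: [0.3, 0.5, -1.8]
eef_pos: [599.6, 129.4, -24.5]
force: [0.2, -0.7, -1.6]
```

```bash
python3 -m pendant '0 0 0.002 0; 0 0 0 0'|egrep 'pos|^force'
python3 -m pendant '0 0 0.001 0; 0 0 0 0'|egrep 'pos|^force'
python3 -m pendant '0 0 0.001 0; 0 0 0 0'|egrep 'pos|^force'
```

```text
eef_pos: [599.5, 129.4, -26.8]
force: [-0.7, 0.2, -1.9]
eef_pos: [599.7, 129.4, -27.1]
force: [-1.9, -0.3, 5.7]
eef_pos: [599.7, 129.4, -27.1]
force: [-5.8, -1.7, 13.9]
```

```bash
python3 -m pendant '0 0 0 0; 0 0 0 0; 0 0 0 0; 0 0 0 0; 0 0 -0.01 0; 0 0 0 0' 1 60|egrep 'pos|^force|grip'
python3 - <<'E'
from h import *
c=cam('side','s6.png');t=cam('top','t6.png')
a=c['color'][150:270,150:250,::-1]; b=t['color'][120:220,140:240,::-1]
o=np.zeros((480,800,3),np.uint8);o[:,:400]=cv2.resize(a,(400,480),interpolation=2);o[:400,400:]=cv2.resize(b,(400,400),interpolation=2)
cv2.imwrite('pics/r6.png',o)
E
```

```text
eef_pos: [600.3, 129.4, -17.4]
force: [-0.1, 0.8, 0.1]
grip_width: 1.002
grip_force: 0.0
```

View pics/r6.png

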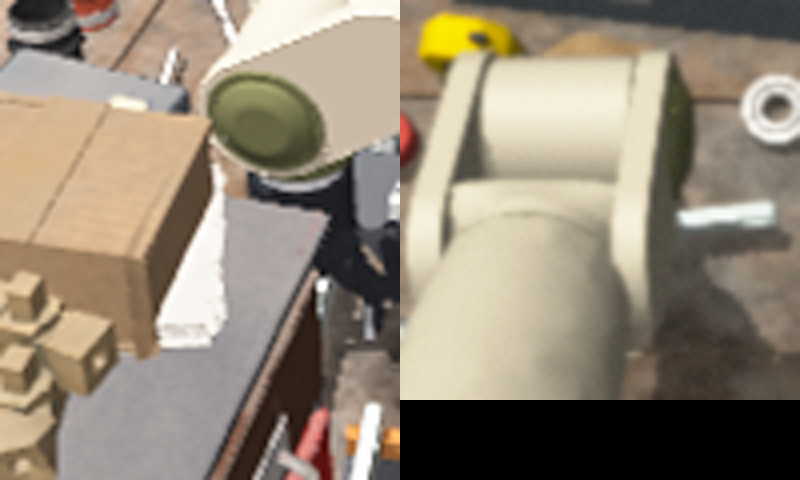

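The top view shows the link still standing on edge, its end at about (775,212) and roughly 20 px wide. Toppling it toward +x.

```bash
python3 -m pendant '0 0.015 0 0; 0 0.012 0 0; 0 0.006 0 0; 0 0.006 0 0; 0 0.006 0 0; 0 0.006 0 0; 0 0.004 0 0; 0 0 0 0'|egrep 'pos|^force|grip'
python3 -m pendant '0 -0.01 -0.05 0; 0 -0.01 -0.06 0; 0 -0.04 -0.04 0; 0.03 -0.05 0 0; 0.03 -0.05 0 0;0.03 -0.05 0 0; 0 -0.05 0 0;0 0 0 0'|egrep 'pos|^force|grip'
python3 - <<'E'
from h import *
t=cam('top','t7.png'); c=cam('side','s7.png')
for n in('top','side'): print([(np.round(d['at']).tolist(),round(d['p'],2)) for d in models.boxes_of(n,'link_long')[:3]])
b=t['color'][120:220,120:240,::-1]
cv2.imwrite('pics/r7.png',cv2.resize(b,(720,600),interpolation=2))
E
```

```text
eef_pos: [654.3, 136.7, -18.7]
force: [-0.4, -0.3, -0.4]
grip_width: 1.0
grip_force: 0.0
eef_pos: [381.6, 191.5, 131.5]
force: [0.7, -0.3, 0.9]
grip_width: 0.998
grip_force: 0.0
[([623.0, 139.0, 8.0], 0.6), ([428.0, 186.0, 43.0], 0.21)]
[([686.0, -130.0, 57.0], 0.4)]
```

View pics/r7.png

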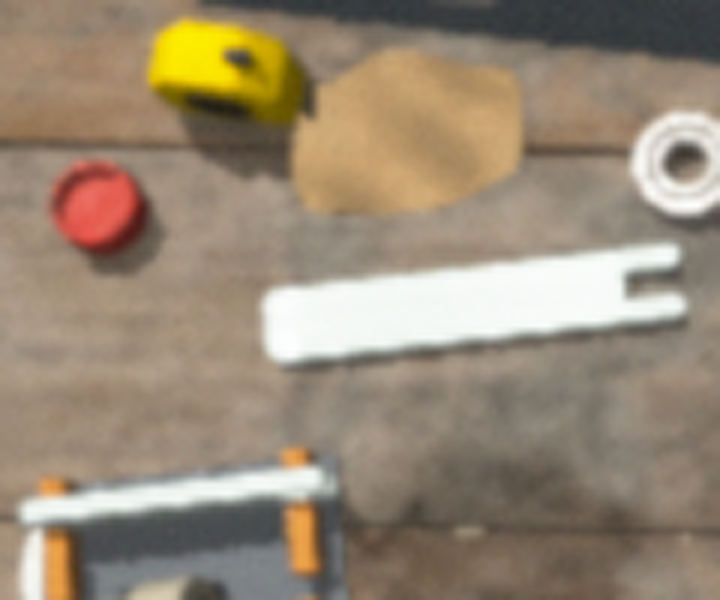

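The link lies flat with its slotted end to the right (fork tips at (685,255) and (685,305), free end at (265,327)), so it is the right bar. Measuring it in numbers now.

```bash
cat >> h.py <<'E'
def blob(c,box,thr=190,z=10):
    """white blob in (u0,v0,u1,v1): min-area rect mapped to world at z"""
    u0,v0,u1,v1=box; g=c['color'][v0:v1,u0:u1].min(axis=2)
    n,l,st,ce=cv2.connectedComponentsWithStats((g>thr).astype(np.uint8))
    k=1+np.argmax(st[1:,4]); vs,us=np.where(l==k)
    P=np.array([ray(c,u+u0,v+v0,z)[:2] for u,v in zip(us,vs)],np.float32)
    r=cv2.minAreaRect(P); b=cv2.boxPoints(r); e=b[1]-b[0],b[2]-b[1]; m=max(e,key=np.linalg.norm)
    return np.round(r[0],1),np.round(r[1],1),round(float(np.degrees(np.arctan2(m[1],m[0])))%180,1),len(us)
E
python3 - <<'E'
from h import *
t=cam('top')
for th in(170,200): print(blob(t,(150,155,240,185),th))
plan([(615,135,40,7)])
# pin head in both
s=cam('side')
print(proj(s,[581.7,-257.4,33]),proj(s,[581.7,-257.4,12]),proj(s,[582.5,-207.8,12]),proj(s,[582.6,-158.6,12]),proj(s,[612,-123,36]))
g=s['color'].min(axis=2); print(g[150:178,255:275])
E
```

```text
(array([621.2, 137. ]), array([ 39.2, 209.1]), 98.0, 814)
(array([621.5, 137. ]), array([ 36. , 208.5]), 97.8, 749)
t 16.32 tcp [385.4 191.3 131.4] head 7.6 F [-0.8 -0.8  0.4] w 0.998 g 0.0
-0.0172 0.0440 0.0183 0.002; -0.0171 0.0441 0.0183 0.002; -0.0170 0.0441 0.0183 0.002; -0.0170 0.0441 0.0183 0.002; -0.0169 0.0442 0.0183 0.002
[np.float64(265.0), np.float64(160.2)] [np.float64(264.9), np.float64(164.8)] [np.float64(261.4), np.float64(172.4)] [np.float64(257.9), np.float64(180.4)] [np.float64(247.1), np.float64(179.7)]
[[136 135 138 136 136 137 131 126 131 141 152 152 139 134 137 134 127 117
  119 126]
 [130 127 123 122 125 130 129 126 134 147 156 152 136 137 140 135 128 121
  123 130]
 [132 126 123 129 134 133 132 131 134 140 140 139 136 139 140 131 125 123
  127 133]
 [141 137 133 137 141 139 134 135 135 136 137 136 135 142 142 131 123 127
  130 136]
 [141 142 141 141 142 142 143 143 145 144 141 135 136 143 143 134 130 132
  135 134]
 [144 144 141 138 136 134 137 144 149 152 145 140 137 140 140 138 135 139
  141 135]
 [140 137 130 132 129 129 140 150 153 153 153 150 143 144 147
[... 1109 characters left out ...]
 128 127
  128 128]
 [130 131 131 136 153 155 161 164 136 128 130 131 131 132 130 128 127 128
  128 128]
 [132 131 131 168 199 177 193 224 186 127 130 131 131 131 130 128 129 129
  127 129]
 [132 133 131 197 213 116  84 206 232 125 128 131 130 130 127 129 128 129
  128 127]
 [133 134 132 166 210 199 161 173 172 125 129 132 132 130 127 130 130 131
  128 127]
 [134 134 132 128 127 147 152 130 127 127 132 132 131 131 129 129 131 130
  128 129]
 [134 135 133 130 130 130 129 130 129 128 132 131 132 130 128 129 129 129
  130 130]
 [134 132 131 131 131 132 132 129 127 131 131 132 131 131 130 131 130 127
  130 132]
 [132 130 127 128 130 130 131 129 129 132 131 131 132 130 129 130 127 128
  129 131]]
```

```bash
python3 -m pendant '-0.014 0.048 0 0; -0.014 0.048 0 0; -0.014 0.048 0 0; -0.014 0.048 0.03 0; -0.014 0.035 0.05 0; -0.012 0.015 0.05 0; 0 0 0 0' 0.7 60 |egrep 'pos|^force|grip'
python3 - <<'E'
from h import *
plan([(623,137,-30,7.8)])
E
```

```text
eef_pos: [633.3, 141.2, -3.2]
force: [-0.8, -0.4, -0.0]
grip_width: 0.7
grip_force: 0.0
t 17.25 tcp [633.3 141.2  -3.2] head 7.5 F [-0.8 -0.4 -0. ] w 0.7 g 0.0
-0.0028 -0.0108 0.0268 -0.005
```

```bash
python3 -m pendant '-0.003 -0.01 0.012 -0.005; 0 0 0.015 0;0 0 0 0' |egrep 'pos|^force'
for i in 1; do python3 -m pendant '0 0 0.003 0;0 0 0 0' |egrep 'pos|^force'; python3 -m pendant '0 0 0.003 0;0 0 0 0' |egrep 'pos|^force'; done
```

```text
eef_pos: [625.5, 138.3, -25.3]
force: [-0.2, 0.3, -0.6]
eef_pos: [625.9, 138.1, -28.1]
force: [0.5, 0.5, -0.8]
eef_pos: [625.5, 137.9, -31.7]
force: [-0.5, 0.1, 0.5]
```

```bash
python3 -m pendant '0 0 0.003 0;0 0 0 0' |egrep 'pos|^force'; python3 -m pendant '0 0 0.002 0;0 0 0 0' |egrep 'pos|^force';python3 -m pendant '0 0 0 0; 0 0 0 0; 0 0 0 0; 0 0 0 0' 0 60|egrep 'pos|^force|grip'
```

```text
eef_pos: [625.5, 137.9, -34.8]
force: [0.3, 0.6, 1.3]
eef_pos: [625.5, 137.9, -36.7]
force: [-1.0, 0.1, -0.4]
eef_pos: [626.2, 138.0, -35.5]
force: [-1.5, 0.0, 6.1]
grip_width: 0.4
grip_force: 63.6
```

```bash
python3 -m pendant '0 0 -0.025 0; 0 0 -0.04 0; 0 0 0 0;0 0 0 0' |egrep 'pos|^force|grip'
python3 - <<'E'
from h import *
plan([(494.5,-166.5,28,44.6)],step=50)
t=cam('top')
E
```

```text
eef_pos: [624.9, 137.9, 27.3]
force: [-0.7, 0.2, -2.7]
grip_width: 0.401
grip_force: 60.7
t 19.62 tcp [624.9 137.9  27.3] head 7.9 F [-0.7  0.2 -2.7] w 0.401 g 60.7
-0.0405 -0.0244 -0.0001 -0.091; -0.0381 -0.0280 -0.0001 -0.091; -0.0354 -0.0314 -0.0001 -0.091; -0.0324 -0.0345 -0.0001 -0.091; -0.0291 -0.0373 -0.0001 -0.091; -0.0256 -0.0398 -0.0001 -0.091; -0.0218 -0.0420 -0.0001 -0.091
```

```bash
python3 -m pendant '-0.0405 -0.0245 0 -0.091; -0.038 -0.028 0 -0.091; -0.0355 -0.0315 0 -0.091; -0.0325 -0.0345 0 -0.091; -0.029 -0.037 0 -0.091; -0.0255 -0.04 0 -0.091; -0.022 -0.042 0 -0.091; 0 0 0 0; 0 0 0 0' |egrep 'pos|^force|grip'
python3 - <<'E'
from h import *
plan([(494.5,-166.5,28,44.6)],step=50)
t=cam('top','t8.png'); s=cam('side','s8.png')
print(proj(t,[421,-92.5,66]),proj(t,[568,-243,66]))
print(proj(s,[421,-92.5,66]),proj(s,[568,-243,66]))
for n in('top','side'): print([(np.round(d['at']).tolist(),round(d['p'],2)) for d in models.boxes_of(n,'link_long')[:3]])
g=t['color'].min(axis=2); print((g[170:235:2,245:345:2]//26))
E
```

```text
eef_pos: [494.5, -165.9, 27.7]
force: [0.5, -0.3, -1.5]
grip_width: 0.397
grip_force: 60.8
t 20.8 tcp [ 494.5 -165.9   27.7] head 44.4 F [ 0.5 -0.3 -1.5] w 0.397 g 60.8
-0.0004 -0.0004 -0.0003 -0.004
[np.float64(274.8), np.float64(237.8)] [np.float64(329.1), np.float64(186.1)]
[np.float64(300.1), np.float64(187.4)] [np.float64(267.8), np.float64(155.6)]
[]
[([465.0, -133.0, 77.0], 0.53)]
[[4 5 4 ... 4 4 4]
 [4 4 4 ... 3 4 4]
 [4 4 4 ... 3 4 4]
 ...
 [4 4 4 ... 8 5 4]
 [4 4 4 ... 9 5 4]
 [4 4 4 ... 8 5 4]]
```

```bash
python3 -m pendant '0 0 0.03 0; 0 0 0.019 0; 0 0 0 0;0 0 0 0' |egrep 'pos|^force|grip'
python3 - <<'E'
from h import *
plan([])
t=cam('top','t9.png'); s=cam('side','s9.png')
np.set_printoptions(linewidth=250,threshold=100000)
for c,n in((t,'t'),(s,'s')):
    u,v=proj(c,[583.5-30,-257+30,24]); u=int(u);v=int(v); print(n,u-16,v-14)
    print(c['color'].min(axis=2)[v-14:v+14,u-16:u+17]//10)
    print(proj(c,[583.5,-257,33]))
E
```

```text
eef_pos: [495.3, -166.3, -19.8]
force: [-0.2, -0.7, -1.7]
grip_width: 0.401
grip_force: 60.8
t 21.5 tcp [ 495.3 -166.3  -19.8] head 44.4 F [-0.2 -0.7 -1.7] w 0.401 g 60.8
t 304 179
[[13 15 16 16 16 16 15 14 13 13 12 12 11 11 11 11 11 11 11 11 11 11 11 11 11 11 11 12 12 11 11 11 11]
 [15 17 17 17 17 16 16 15 15 14 13 13 12 12 11 11 11 11 11 11 11 11 11 11 11 13 15 16 16 15 13 12 11]
 [17 18 18 17 17 17 16 16 16 15 15 14 13 13 12 12 11 11 11 11 11 11 11 11 13 17 20 21 20 20 17 13 11]
 [17 18 18 18 17 17 17 17 16 16 15 15 14 14 13 12 12 12 11 11 11 11 11 12 16 20 21 20 19 20 20 16 12]
 [18 18 18 18 18 18 17 17 17 17 16 16 15 15 14 13 13 12 12 11 11 11 11 12 17 21 20 16 14 18 21 19 14]
 [19 19 18 18 18 18 18 17 17 17 17 16 16 16 15 15 14 13 12 12 12 11 11 12 16 21 21 16 13 17 21 20 14]
 [19 19 19 19 19 18 18 18 18 18 17 17 17 16 16 16 15 14 14 13 12 12 11 12 15 20 21 20 19 20 21 18 13]
 [19 19 19 19 19 19 18 18 18 18 18 17 17 17 17 16 16 15 15 14 13 13 12 12 13 16 19 21 21 20 19 14 11]
 [19 19 19 19 19 19 18 18 18 18 18 18 18 17 17 17 16 16 16 15 14 14 13 13 12 11 14 15 16 16 13 10  9]
 
[... 4182 characters left out ...]
 6  2  3  3  3  3  2  2 10 24 25 25 22 13  2  1]
 [14 14 14 14 14 14 14 14 13 13 14 14 14 14 13 14 15 12  4  2  2  3  3  2  3 16 25 25 25 25 21  6  1]
 [14 14 13 13 13 13 14 14 13 13 14 14 14 14 13 13 13 12 10  7  5  3  2  3  8 14 24 25 25 25 24 12  1]
 [14 15 17 18 17 14 13 13 13 14 14 14 14 13 13 13 14 13 14 14  8  2  2  6 12 17 23 25 23 16 17 14  7]
 [15 20 23 23 22 19 15 13 13 14 14 13 14 13 13 14 13 13 14 11  4  2  2  6 12 15 15 16 19 20 16 17 15]
 [18 24 21  7 18 24 18 13 13 14 14 14 14 13 13 13 13 13 14 11  3  2  2  6 12 13 13 16 22 23 16 17 17]
 [17 24 24 17 23 24 15 13 14 14 14 14 14 13 14 14 13 13 14 11  5  3  2  7 13 14 15 17 16 16 16 16 16]]
[np.float64(264.5), np.float64(160.2)]
```

```bash
python3 - <<'E'
from h import *
c=cam('side')
a=np.radians(134.4); h=np.array([np.cos(a),np.sin(a)]); n=np.array([-h[1],h[0]]); T=np.array([495.3,-166.3])
for off in(-1,):
  for s in(-18,-13,-8,8,13,18):
    print(s,[proj(c,[*(T+h*(off-d)+n*s),25.7]) for d in(105,100,90,80,75)])
f=c['color'].min(axis=2)
for z in (27,33): print(proj(c,[583.5,-257,z]))
E
```

```text
-18 [[np.float64(262.9), np.float64(166.0)], [np.float64(263.6), np.float64(166.7)], [np.float64(265.0), np.float64(168.1)], [np.float64(266.3), np.float64(169.6)], [np.float64(267.0), np.float64(170.3)]]
-13 [[np.float64(264.1), np.float64(165.6)], [np.float64(264.8), np.float64(166.3)], [np.float64(266.1), np.float64(167.7)], [np.float64(267.5), np.float64(169.2)], [np.float64(268.2), np.float64(169.9)]]
-8 [[np.float64(265.3), np.float64(165.3)], [np.float64(266.0), np.float64(165.9)], [np.float64(267.3), np.float64(167.4)], [np.float64(268.7), np.float64(168.8)], [np.float64(269.4), np.float64(169.5)]]
8 [[np.float64(269.0), np.float64(164.0)], [np.float64(269.7), np.float64(164.7)], [np.float64(271.1), np.float64(166.1)], [np.float64(272.4), np.float64(167.5)], [np.float64(273.1), np.float64(168.2)]]
13 [[np.float64(270.1), np.float64(163.6)], [np.float64(270.8), np.float64(164.3)], [np.float64(272.2), np.float64(165.7)], [np.float64(273.6), np.float64(167.1)], [np.float64(274.3), np.float64(167.8)]]
18 [[np.float64(271.3), np.float64(163.3)], [np.float64(272.0), np.float64(163.9)], [np.float64(273.4), np.float64(165.3)], [np.float64(274.8), np.float64(166.7)], [np.float64(275.5), np.float64(167.4)]]
[np.float64(264.5), np.float64(161.5)]
[np.float64(264.5), np.float64(160.2)]
```

```bash
python3 -m pendant '0 -0.001 0.002 0; -0.01 0 0 0; -0.006 0 0 0;0 0 0 0' |egrep 'pos|^force'
python3 -m pendant '-0.003 0 0 0; -0.003 0 0 0;0 0 0 0' |egrep 'pos|^force'
python3 - <<'E'
from h import *
c=cam('side'); np.set_printoptions(linewidth=250,threshold=100000)
print(c['color'].min(axis=2)[153:176,256:280]//10)
E
```

```text
eef_pos: [505.7, -179.0, -22.5]
force: [-0.7, -0.0, -1.7]
eef_pos: [509.7, -183.0, -22.5]
force: [0.2, -0.3, -2.5]
[[14 14 14 15 14 14 14 14 14 14 14 14 15 13  6  3  4  4  4  4  4  4  4  4]
 [15 14 14 15 15 15 15 15 15 14 14 14 15 12  5  4  4  4  4  3  3  4  4  4]
 [15 15 14 14 14 14 15 16 16 15 15 14 14 10  3  5  4  3  3  2  2  3  3  3]
 [14 14 14 13 14 14 16 16 16 16 16 15 12  5  7  8  5  4  3  3  3  3  3  2]
 [13 13 14 13 13 14 15 15 15 15 16 16 14 11 12  9  5  4  3  3  3  3  3  3]
 [12 13 14 14 14 14 15 16 19 21 18 16 17 16 12  6  4  3  3  3  3  3  3  3]
 [ 7 12 14 14 13 16 19 20 24 25 21 16 16 13  8  3  3  3  3  3  3  3  3  3]
 [12 12 14 14 13 16 14  6  8 11 14 15 13  8  5  4  3  3  3  3  3  3  3  3]
 [14 14 14 14 14 11  5 10 14 14 13  8  6  6  8  7  2  3  3  3  3  4  4  3]
 [14 14 14 13 15 15 10 10 13  9  6  5  6  9 13 10  2  2  3  3  4  4  3  3]
 [14 14 13 13 19 24 21  9  8  6  5  3  7 15 19 13  3  3  2  3  4  4  2  2]
 [14 14 13 13 20 25 25 18  3  4  3  2  8 17 19 14  4  5  3  2  3  3  2  3]
 [14 13 13 13 17 23 25 24  6  3  2  2  2 15 22 16  4  4  3  3  3  3  2  6]
 [14 13 13 13 16 19 22 23 16  2  2  2  2 21 25 20  3  3  3  4  4  3  2  9]
 [13 13 14 13 14 17 19 23 22  7  2  3  2  9 19 18  2  3  3  4  4  2  4 10]
 [14 14 14 14 13 14 16 19 20 14  1  2  2  2  6  7  2  2  3  4  3  3  6 11]
 [14 14 14 14 13 13 14 16 17 11  4  2  3  2  3  3  3  2  3  4  2  7 11 12]
 [14 13 14 16 16 17 17 14 17 17  8  2  2  3  3  3  3  3  3  3  3 17 21 14]
 [14 13 17 21 18 20 23 19 14 14 11  6  2  3  3  3  3  3  2  2  5 23 25 20]
 [14 14 20 22 12  9 21 24 13 14 15 13  6  2  3  3  3  3  3  2  9 24 25 25]
 [14 14 17 22 20 17 18 18 13 13 13 14 13  4  2  2  3  2  2  3 16 25 25 25]
 [14 14 13 13 15 16 14 13 13 14 14 15 15 11  7  3  2  3  3  7 14 23 25 25]
 [14 14 14 13 13 13 13 13 13 14 14 14 15 17 14  6  2  2  5 11 17 24 25 25]]
```

```bash
for i in 1; do python3 -m pendant '-0.004 0 0 0;0 0 0 0' |egrep 'pos|^force';python3 -m pendant '-0.004 0 0 0;0 0 0 0' |egrep 'pos|^force';python3 -m pendant '-0.004 0 0 0;0 0 0 0' |egrep 'pos|^force'; done
```

```text
eef_pos: [512.6, -185.9, -22.5]
force: [0.0, 0.1, -2.0]
eef_pos: [515.4, -188.8, -22.5]
force: [0.2, -0.1, -2.4]
eef_pos: [518.1, -191.7, -22.5]
force: [-0.3, 1.3, -1.2]
```

```bash
python3 -m pendant '-0.004 0 0 0;0 0 0 0' |egrep 'pos|^force';python3 -m pendant '-0.003 0 0 0;0 0 0 0' |egrep 'pos|^force';python3 -m pendant '-0.002 0 0 0;0 0 0 0' |egrep 'pos|^force';python3 -m pendant '-0.001 0 0 0;0 0 0 0' |egrep 'pos|^force'
```

```text
eef_pos: [520.9, -194.5, -22.5]
force: [-0.5, 1.4, -2.5]
eef_pos: [523.0, -196.6, -22.5]
force: [-1.3, 0.3, -1.8]
eef_pos: [524.3, -198.0, -22.5]
force: [-0.3, 0.3, -1.4]
eef_pos: [525.0, -198.6, -22.5]
force: [-0.2, -0.3, -2.6]
```

```bash
for i in 1; do python3 -m pendant '-0.0015 0 0 0;0 0 0 0' |egrep 'pos|^force';python3 -m pendant '-0.0015 0 0 0;0 0 0 0' |egrep 'pos|^force';python3 -m pendant '-0.0015 0 0 0;0 0 0 0' |egrep 'pos|^force'; done
python3 - <<'E'
from h import *
c=cam('side'); np.set_printoptions(linewidth=250,threshold=100000)
print(c['color'].min(axis=2)[153:176,252:280]//10)
E
```

```text
eef_pos: [525.2, -198.9, -22.9]
force: [-3.0, 3.8, -1.8]
eef_pos: [525.3, -198.9, -23.0]
force: [-7.7, 7.6, 3.1]
eef_pos: [525.2, -198.9, -23.1]
force: [-13.1, 12.5, 8.3]
[[14 15 15 14 14 14 14 15 14 14 14 14 13  9  8 10  6  4  3  3  3  3  3  3  3  3  3  3]
 [13 14 14 15 15 15 15 15 15 15 15 15 14 13 12 10  5  4  3  3  3  3  3  3  3  3  3  3]
 [12 13 14 15 15 15 14 14 13 14 15 16 17 16 12  5  4  3  3  3  3  3  3  3  3  3  3  3]
 [11 13 14 15 14 14 13 11 10 13 16 16 16 13  8  4  3  3  3  3  3  3  3  3  3  3  3  3]
 [12 14 15 13 13 13 12  7  9 12 14 15 13  8  6  6  4  2  3  3  3  3  3  3  3  3  3  3]
 [12 13 13 12 12 13 11  8 13 15 11  8  6  6 10 12  6  2  3  3  3  4  4  3  3  3  3  3]
 [13 14 13  9  7 13 14  9 12 10  6  4  5  6 16 19  5  2  2  2  3  3  4  2  2  2  3  3]
 [13 14 13 12 11 19 23 15  3  6  5  3  4  6 22 24  4  4  3  2  3  3  3  3  2  3  4  2]
 [14 14 14 14 13 22 25 24  6  3  3  4  3  8 17 16  4  5  5  3  3  4  3  3  5  9  8  2]
 [14 14 14 14 13 17 23 23 16  2  2  3  2  4 11 12  6  4  4  3  4  4  3  5 11 14 11  4]
 [14 14 14 13 13 16 19 23 21  5  2  3  2  4 17 20  6  3  2 
[... 372 characters left out ...]
 1]
 [14 14 14 14 14 14 14 14 13 14 14 11  7  2  3  3  3  3  3  2  1 18 25 25 17 13 10  1]
 [14 14 14 14 14 14 14 14 13 13 14 16 13  4  2  3  3  3  3  2  3 22 25 25 25 17  9  1]
 [14 14 14 14 14 14 14 16 16 17 17 15 13  9  4  3  3  2  2  3  5 21 25 25 25 25 16  0]
 [13 14 14 14 14 13 18 21 18 20 23 20 12 13 13  8  3  2  2  6  8 17 25 25 25 25 24  4]
 [14 14 14 14 14 14 20 22 12  9 21 24 13 15 19 17  4  2  2  9 12 17 24 25 23 16 16 11]
 [14 14 14 14 14 14 17 22 21 17 18 18 13 13 15 13  4  2  2  9 12 14 16 16 19 20 17 16]
 [14 14 14 14 14 14 13 13 15 16 13 13 13 14 14 11  3  2  2  9 12 14 17 16 22 23 16 17]
 [14 14 14 14 14 14 13 13 13 13 13 13 13 14 14 11  5  3  2  9 13 14 17 16 16 16 16 16]]
```

The slide ends in a firm stop of 18 N, purely along the slot axis and within 1 mm of the expected home pose. Relaxing the push and planning the arc about the pin.

```bash
python3 -m pendant '0.003 0 0 0;0 0 0 0;0 0 0 0' |egrep 'time|pos|^force|grip'
python3 - <<'E'
from h import *
P=np.array([582.2,-257.1]); R=81.5
w=[]
for L in (127,119,111,103,98,94,91,89,87.8):
    a=np.radians(L); w.append((P[0]+R*np.cos(a),P[1]+R*np.sin(a),-22.7,L-90))
plan(w)
E
```

```text
time_s: 25.5
eef_pos: [525.3, -198.9, -22.9]
force: [-3.4, 5.1, -1.0]
grip_width: 0.401
grip_force: 60.9
t 25.5 tcp [ 525.3 -198.9  -22.9] head 44.4 F [-3.4  5.1 -1. ] w 0.401 g 60.9
-0.0006 0.0104 -0.0002 0.129; -0.0008 0.0113 -0.0000 0.140; -0.0008 0.0113 -0.0000 0.140; -0.0008 0.0113 -0.0000 0.140; -0.0003 0.0071 -0.0000 0.087; -0.0002 0.0057 -0.0000 0.070; -0.0001 0.0043 -0.0000 0.052; -0.0000 0.0028 -0.0000 0.035; -0.0000 0.0017 -0.0000 0.021
```

```bash
python3 -m pendant '-0.0006 0.0104 0 0.129; 0 0 0 0; -0.0008 0.0113 0 0.14; 0 0 0 0; -0.0008 0.0113 0 0.14; 0 0 0 0' |egrep 'pos|rot|^force|grip'
python3 -m pendant '-0.0008 0.0113 0 0.14;0 0 0 0;0 0 0 0' |egrep 'pos|^force|rot'
```

```text
eef_pos: [553.7, -180.8, -22.9]
ee_rot: [-0.001, 0.567, 0.824, 0.0]
force: [-2.2, 5.4, -1.4]
grip_width: 0.4
grip_force: 60.9
eef_pos: [564.4, -177.5, -22.9]
ee_rot: [-0.001, 0.623, 0.782, 0.0]
force: [-0.7, 6.5, -1.7]
```

```bash
python3 - <<'E'
from h import *
P=np.array([582.2,-257.1]); R=81.5
w=[]
for L in (98,94,91,89,87.8):
    a=np.radians(L); w.append((P[0]+R*np.cos(a),P[1]+R*np.sin(a),-22.7,L-90))
plan(w)
E
```

```text
t 26.62 tcp [ 564.4 -177.5  -22.9] head 13.0 F [-0.7  6.5 -1.7] w 0.399 g 60.9
-0.0003 0.0066 -0.0002 0.086; -0.0002 0.0057 -0.0000 0.070; -0.0001 0.0043 -0.0000 0.052; -0.0000 0.0028 -0.0000 0.035; -0.0000 0.0017 -0.0000 0.021
```

Tracking well, with a light push keeping the slot home. Passing the roller now.

```bash
python3 -m pendant '-0.0003 0.0068 0 0.087; 0 0 0 0; -0.0002 0.0057 0 0.07; 0 0 0 0' |egrep 'pos|rot|^force|grip'
python3 -m pendant '0 0.0043 0 0.052; 0 0 0 0; 0 0.0028 0 0.035;0 0 0 0' |egrep 'pos|rot|^force|grip'
python3 -m pendant '0 0.0017 0 0.02; 0 0 0 0; 0 0 0 0' |egrep 'pos|rot|^force|grip'
python3 - <<'E'
from h import *
plan([])
E
```

```text
eef_pos: [576.7, -175.7, -22.9]
ee_rot: [-0.001, 0.683, 0.731, 0.0]
force: [-1.8, 6.3, -0.4]
grip_width: 0.402
grip_force: 61.0
eef_pos: [583.5, -175.3, -22.9]
ee_rot: [-0.001, 0.714, 0.701, 0.0]
force: [-2.2, 5.8, -1.2]
grip_width: 0.399
grip_force: 61.0
eef_pos: [583.3, -175.3, -23.1]
ee_rot: [-0.003, 0.719, 0.695, -0.002]
force: [-12.2, 6.2, 4.1]
grip_width: 0.398
grip_force: 61.9
t 28.0 tcp [ 583.3 -175.3  -23.1] head -2.0 F [-12.2   6.2   4.1] w 0.398 g 61.9
```

```bash
python3 -m pendant '0 -0.001 0 0; 0 0 0 0; 0 0 0 0; 0 0 0 0' 0.55 |egrep 'pos|^force|grip'
python3 -m pendant '0 0 -0.03 0; 0 0 -0.05 0; 0 0 -0.06 0; -0.02 -0.05 -0.03 0; -0.02 -0.06 0 0; -0.02 -0.06 0 0; -0.02 -0.06 0 0; -0.02 -0.06 0 0; -0.02 -0.04 0 0; 0 0 0 0' |egrep 'time|pos|^force|grip'
python3 - <<'E'
from h import *
t=cam('top','t10.png'); print(blob(t,(248,170,345,200),190,22))
for n in('top',): print([(np.round(d['at']).tolist(),round(d['p'],2)) for d in models.boxes_of(n,'link_long')[:3]])
np.set_printoptions(linewidth=280,threshold=100000)
print(t['color'].min(axis=2)[166:200,246:346:1][:, :]//26) 
E
```

```text
eef_pos: [584.8, -176.5, -22.4]
force: [-0.2, 0.3, -0.3]
grip_width: 0.551
grip_force: 0.0
time_s: 29.75
eef_pos: [251.5, -284.0, 147.9]
force: [-0.4, -1.0, 0.2]
grip_width: 0.551
grip_force: 0.0
(array([ 582.5, -176.8]), array([208.1,  35.8]), 88.9, 791)
[([585.0, -173.0, 20.0], 0.7)]
[[5 5 4 4 4 4 4 4 5 5 5 5 5 5 5 5 5 5 5 5 5 5 5 5 5 6 5 5 5 4 4 4 4 4 4 4 4 4 4 4 4 4 4 4 4 4 4 4 3 3 3 3 3 3 2 2 2 2 2 2 3 3 3 3 3 3 4 4 4 4 4 4 4 4 4 4 4 4 4 4 4 4 4 4 4 4 4 4 4 4 4 4 4 4 4 4 3 4 4 4]
 [5 5 5 4 4 5 4 4 4 5 5 4 4 4 5 5 5 5 5 5 5 5 4 5 5 5 5 5 5 4 4 4 4 4 5 5 5 5 5 5 5 5 5 5 4 4 4 4 4 4 4 4 4 4 3 3 3 3 3 3 4 4 4 4 4 4 5 5 5 5 5 4 4 4 4 4 5 5 5 4 4 4 4 4 4 4 4 4 4 4 4 4 4 4 4 4 4 4 4 4]
 [5 5 5 4 4 4 4 4 4 5 5 5 4 5 5 5 5 4 5 4 5 4 5 5 5 5 5 4 5 4 4 5 5 5 6 6 6 6 6 6 6 6 6 6 6 5 5 4 4 4 4 4 4 4 4 4 4 4 4 4 4 4 4 4 4 4 5 5 5 5 4 4 4 4 4 4 4 4 4 4 4 4 4 4 4 4 4 4 4 4 4 4 4 4 4 4 4 4 4 4]
 [5 5 5 5 4 4 4 4 4 5 5 4 4 4 4 5 4 4 5 5 5 4 4 5 4 5 5 4 4 5 4 4 5 6 8 8 8 8 8 8 8 8 8 8 8 7 5 4 5 4 4 4 4 4 4 4 4 4 4 4 4 4 4 4 4 4 4 4 4 4 4 4 4 4 4 4 4 4 4 4 4 4 4 4 4 4 4 4 4 4 4 4 4 4 4 4 4 4 4 4]
 
[... 5389 characters left out ...]
4 4 4 4 4 4 4 4 4 4 4 4 4 4 4 4 4 4 4 4 4 4 4 4 4 4 4 4 4 4 4 4 4 4 4 4 4 4 4 4 4 4 4 4 4]
 [5 5 5 5 4 4 3 3 3 3 2 2 3 3 3 3 4 4 4 4 4 5 5 4 5 4 5 4 4 5 4 4 4 4 4 4 4 4 4 4 4 4 4 4 4 4 4 4 4 4 4 4 4 4 4 4 4 4 4 4 4 4 4 4 4 4 4 4 4 4 4 4 4 4 4 4 4 4 4 4 4 4 4 4 4 4 4 4 4 4 4 4 4 4 4 4 4 4 4 4]
 [5 4 4 4 4 4 4 3 3 3 3 3 2 2 3 3 4 4 5 5 4 4 4 4 4 4 4 4 4 4 4 4 4 4 4 4 4 4 4 4 4 4 4 4 4 4 4 4 4 4 4 4 4 4 4 4 4 4 4 4 4 4 4 4 4 4 4 4 4 4 4 4 4 4 4 4 4 4 4 4 4 4 4 4 4 4 4 4 4 4 4 4 4 4 4 4 4 4 4 4]
 [5 4 4 4 4 4 4 4 3 3 3 3 3 3 3 3 4 4 4 4 4 4 4 4 4 4 4 4 4 4 4 4 4 4 4 4 4 4 4 4 4 4 4 4 4 4 4 4 4 4 4 4 4 4 4 4 4 4 4 4 4 4 4 4 4 4 4 4 4 4 4 4 4 4 4 4 4 4 4 4 4 4 4 4 4 4 4 4 4 4 4 4 4 4 4 4 4 4 4 4]]
```

```bash
python3 - <<'E'
import cv2,numpy as np
for f in('top0','t10'):
    a=cv2.imread(f'pics/{f}.png').astype(int)[178:202,255:280]
    m=(a[:,:,2]-a[:,:,0])>50; v,u=np.where(m); print(f,m.sum(),u.min()+255,u.max()+255,v.min()+178,v.max()+178,u.mean()+255,v.mean()+178)
E
python3 - <<'E'
from h import *
s=ctrl.sense(); print(s['time_s'])
def yaw(t):return blob(t,(248,176,345,195),200,22)
print(yaw(cam('top')))
c=cam('side')
# white link strip in side: two long edges
for p in([582.2,-257.1,22],[582.2,-71,22]): print(proj(c,p))
E
```

```text
top0 22 265 269 187 193 267.22727272727275 190.0
t10 21 265 269 187 193 267.1904761904762 190.14285714285714
29.85
(array([ 582.5, -176.8]), array([208. ,  35.3]), 89.0, 777)
[np.float64(264.8), np.float64(162.6)]
[np.float64(251.3), np.float64(193.4)]
```

```bash
python3 -c "
from rig import ctrl
print(ctrl.finish_job())"
```

```text
the job is handed in; nothing more can be done
None
```

The long link lies flat in the jig: slot home on the pin, side against the stop, and the roller sprung back out behind it. I handed the job in at about 30 s; no verdict was shown, so this rests on my last measurements (link centre within about 1 mm of where it should be, angle within about 1 degree).

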